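Slide the specimen carrier under the scanner bridge and start the scan

TASK

Push the blue specimen carrier along the scanner stage, flat and steadily, under the low white bridge until its front edge rests squarely against the orange stop; do not lift or tip it, and let nothing touch the bridge. Then press the green button fully down to start the scan and let go. Leave the yellow button and everything else on the bench alone.

Things in the scene. Friction and masses are not known exactly. Their poses are not given: they have to be found in the camera images.
- stage: fixed scanner stage: light grey plate 210 mm (its x) by 330 mm (its y), 10 mm thick, on the bench. Origin at bench height on the lane's centre line; the plate runs from y = -235 to +95 mm, top at z = 10 mm. The lane runs along its +y: the carrier starts near y = -140 mm and is pushed to +y. At home the carrier's origin is at x = 0, y = +5, z = 10 mm in this frame.
- stop (a point): middle of the foot of the orange stop's face, on the plate (stage x = 0, y = +75 mm), axes as the stage; the stop is a fixed bar 100 mm wide, 15 mm high
- lane_mouth (a point): middle of the flared mouth of the lane, on the plate (stage y = -48 mm), axes as the stage. Two fixed steel guide rails 8 mm high: about 115 mm apart here, narrowing to 78 mm at stage y = -13 mm and straight from there to the stop
- bridge: white bridge fixed over the lane; origin and axes as the stage. It spans y = 0 to +50 mm; legs at x = 56 to 78 mm on both sides; underside 29 mm above the bench (19 mm above the plate), beam's top 51 mm above the bench; a round black and steel sensor, 36 mm wide, in its middle reaches 75 mm above the bench
- carrier: loose blue specimen carrier: flat plate 70 mm (its x) by 140 mm (its y), 12 mm thick, 0.25 to 0.5 kg; two dark round specimens clamped in it stand 3 mm proud (15 mm in all, 4 mm below the bridge). Origin: centre of its underside. Its +y end is the front, that goes under the bridge; at home its rear edge is still 65 mm short of the bridge. It slides freely on the plate
- scan_button (a joint): the green push button: 0 at rest, 0.006 m when fully down; a spring of about 5 N brings it back
- scan_button_top (a point): centre of the top face of the green button (28 mm diameter, on a white housing fixed to the bench, pressed straight down)
- lamp_button (a joint): the yellow push button: same make; leave alone
- lamp_button_top (a point): centre of the top face of the yellow button
- spare_carrier: a second specimen carrier, same shape as the blue one but grey, 70 x 140 x 12 mm; bystander, lies on the bench beyond the stage; origin at the centre of its underside
- mount: a loose round dark resin specimen, 30 mm diameter, 18 mm high, standing on the stage plate beside the lane (stage +x side); bystander; origin at the centre of its underside
- vial: a small closed vial, 22 mm diameter, 50 mm high, standing on the stage plate beside the lane (stage -x side); bystander; origin at the centre of its underside
- jar: an amber glass jar with black cap, 60 mm diameter, 70 mm high, on the bench; bystander; origin at the centre of its underside
- dropper: a white bottle with red cap, 44 mm diameter, 85 mm high, on the bench; bystander; origin at the centre of its underside
- brush: a dusting brush lying on the bench beyond the stage; bystander
- dish: a shallow white bowl, 84 mm diameter, 22 mm high, on the bench beyond the stage; bystander; origin at the centre of its underside
Not all that is in view belongs to the job. What is shaped like the part that bears lamp_button but pink or red is not meant.

How it is judged:
By the outcome, as a careful person would: the job done as asked, in the order asked, and still so for the second after the job is handed in, with the robot touching nothing.
It also fails if it takes over 43 s, if anything falls off the work surface, if the arm or the gripper's body presses on something with over 40 N, if the wrist force passes 120 N, or if a joint passes its speed limit or range.

ROBOT

A 7-joint arm with a two-finger parallel gripper is mounted at the origin on the work surface. World frame = base frame: x ahead of the robot, y to its left, z up, the work surface at z = 0. Lengths are in mm, angles in rad, forces in N, time in s.
With the tool pointing down it reaches from about 425 to 800 mm from the base axis. Payload 8.3 kg.
Tool frame: the origin (TCP) lies at the very end of the fingers, on their centre line; the grasp point (between the pads) lies 19 mm behind it (arm.grip_depth is the distance from the TCP to the grasp point, in mm); z points along the fingers, y is the line along which they close (so a half turn about z gives the same grasp; the last joint's range is limited). The gripper opens to 85 mm and grips with 20 to 120 N. Pads are 22 mm wide; open, the fingers measure 114 mm over their backs; the gripper's body (76 mm by 85 mm) begins 54 mm behind the grasp point. The pads swing forward as they close: fully open they stand 13 mm farther back than shut.
Start: joints at [-1.298, 0.383, 0.016, 1.37, -0.006, 1.388, -0.046], TCP at [205.901, 590.091, 231.279] pointing down, gripper open.
Joint ranges: [-2.95, 2.95], [-0.25, 2.06], [-1.52, 1.56], [0.18, 2.33], [-1.44, 4.58], [0.02, 2.06], [-3.01, 3.01]. Speed limits (rad/s): [2.39, 2.39, 3.01, 3.01, 3.14, 3.14, 3.14].

INTERFACE

Orientations are given as a rotation vector (axis times angle).
In Python, from station import arm, eyes, finder gives the robot as it stands. The module is installed in compiled form; this text tells all that it offers.
- The arm moves only by the tool drive_tool, never from a script. Its argument "deltas" is text: rows parted by semicolons, each of 7 numbers parted by spaces: the shift along the tool's x, y, z in m, then the turn, a rotation vector about the tool's x, y, z in rad, then the closure, from -1 (fully open) to 1 (shut), so that 0 is half open. A call has 1 to 10 rows; each row is the pose to reach, as a shift and turn from the pose commanded when the call began, along the tool's axes at that moment; what a row does not reach only later rows make up. A row lasts 1/12 s, in which the tool goes at most 41.7 mm and 7.16 degrees, less where a joint would pass 70% of its speed; a pose out of reach is approached as far as the arm can. A call with a gripper value outside its range is refused whole. The fingers move at their own pace and stop on an object; "force" is the grip in N (left out, the last holds). Time passes only in rows, so rows that repeat a pose let the fingers close. It gives the time, the measured TCP pose, the force, the opening and the grip force at its end, in the units of the state.
- arm.state(): the state, without advancing time (a new reading comes with each control period).
- eyes.grab_frame(name): name is "scene" or "top"; returns the picture (480x640x3 uint8, red, green, blue); there is no depth.
- eyes.get_calibration(name): a dict with "mtx" (3x3 intrinsics, pixels), "world_to_cam" (4x4, takes a point from world to camera coordinates). Camera axes: x right, y down, z forward; pixel columns grow to the right and rows downward; lengths in mm; the calibration is good to about 2 mm. A picture is of the moment at which its call begins. get_calibration takes no time and is no camera call.
- arm.close_job(): hands the job in; it is judged then, once.
Trained networks look in the newest picture that a camera, given by its name, has taken for a name from the list of things; names that differ only in an ending like _2 or _b are one class to them, and where a whole thing is asked for, a point or a joint stands for the part that bears it (a point fixed in the world has none). Each returns a list of dicts, best first, with "confidence" (0 to 1); they miss things now and then, are a little off and sometimes report something else, mostly with a low value. They report only what shows in the picture. A call takes as long as a camera call. They do not tell look-alikes from the thing itself.
- finder.trace(camera, query): "mask" (480x640 bool, what is visible of it) and "centre" ([row, column] in pixels, amid what is visible of it).
- finder.landmark_of(camera, query): "centre" ([row, column] in pixels: a listed point, or the origin of a listed thing).
The state is a dict: "t": time; "joint_positions": joint angles; "qd": joint speeds; "tau": joint torques, N m; "eef_pos": TCP position; "tool_rot": TCP orientation; "wrist_force": force on the tool from outside, world axes, zero at the start; "wrist_torque": the same for the moment, N m; "width": finger opening in mm; "finger_force": force on a finger pad.
Only numpy, scipy, OpenCV 4.12 (cv2) and the standard library are available. Lean on these libraries where they do the work, as an engineer would, in place of code of your own. Each camera call takes 0.05 s, during which the arm holds its last target. There are 200 camera calls.

## Working session

There is one attempt and no reset: what is moved stays moved. The work goes in short steps, Python scripts to look and compute and a tool call to move; the robot and the scene stay as the last step left them, time stands still between calls to the robot, and variables do not carry over. Pictures are saved under pics/ and viewed, at most 10 in all, crops included, and the job is handed in when it is done.

Besides the shell and the picture viewer there is one more tool, called as a command line: name --argument value ..., lists and objects as JSON in quotes. drive_tool: Moves the arm, as the interface text tells. Its arguments: {"type":"object","properties":{"deltas":{"type":"string"},"force":{"type":"number"}},"required":["deltas"]}

```bash
mkdir -p pics; cat > h.py <<'E'
import numpy as np, cv2
from station import arm, eyes, finder
def ray(cam,rc,z):
    c=eyes.get_calibration(cam);K=np.array(c["mtx"]);T=np.array(c["world_to_cam"])
    d=T[:3,:3].T@np.linalg.inv(K)@[rc[1],rc[0],1]; o=-T[:3,:3].T@T[:3,3]
    return (o+d*(z-o[2])/d[2]).round(1)
def proj(cam,p):
    c=eyes.get_calibration(cam);q=np.array(c["mtx"])@(np.array(c["world_to_cam"])@[*p,1])[:3]
    return (q[:2]/q[2])[::-1].round(1)
def save(cam,n):
    im=eyes.grab_frame(cam);cv2.imwrite("pics/"+n,im[:,:,::-1]);return im
E
python3 - <<'E'
from h import *
a=save("top","t0.png");b=save("scene","s0.png")
s=arm.state();print(s["t"],s["eef_pos"],s["tool_rot"],s["width"])
for cam in("top","scene"):
  for q,z in(("stage",0),("stop",10),("lane_mouth",10),("carrier",10),("scan_button_top",30),("lamp_button_top",30),("mount",10),("vial",10)):
    for r in finder.landmark_of(cam,q)[:3]:print(cam,q,np.round(r["centre"],1),round(r["confidence"],2),ray(cam,r["centre"],z))
E
```

```text
0.1 [205.73605602 589.68439339 230.37856489] [-5.24803502e-01 -3.09714365e+00  2.74771035e-03] 85.34519096584039
top stage [277.3 275.3] 0.67 [492.8  88.2   0. ]
top stop [276.3 238.8] 0.66 [494.5 164.7  10. ]
top lane_mouth [275.7 301.3] 0.81 [495.7  32.7  10. ]
top carrier [280.  346.1] 0.89 [486.5 -62.   10. ]
top scan_button_top [220.8 162.3] 0.59 [609.9 323.9  30. ]
top scan_button_top [276.2 239.3] 0.5 [493.9 161.3  30. ]
top lamp_button_top [334.3 147. ] 0.7 [375.1 348.6  30. ]
top lamp_button_top [298.5 149. ] 0.59 [448.1 346.7  30. ]
top lamp_button_top [307.2 111.9] 0.54 [430.4 422.3  30. ]
top mount [247.  333.6] 0.62 [556.6 -35.9  10. ]
top mount [276.6 277.5] 0.29 [493.8  83.   10. ]
top vial [319.5 322.4] 0.67 [403.9 -11.6  10. ]
scene stage [245.8 358.9] 0.92 [484.3  82.1   0. ]
scene stop [262.5 389.2] 0.55 [491.2 170.9  10. ]
scene lane_mouth [233.  343.5] 0.65 [482.7  35.1  10. ]
scene carrier [210.8 309.6] 0.88 [474.9 -77.1  10. ]
scene scan_button_top [327.2 415.5] 0.66 [617.5 323.2  30. ]
scene lamp_button_top [286.2 472.1] 0.67 [452.4 348.3  30. ]
scene lamp_button_top [257.3 448.7] 0.66 [411.1 267.3  30. ]
scene lamp_button_top [299.5 510.5] 0.64 [433.4 423.7  30. ]
scene mount [236.6 296.2] 0.62 [564.2 -37.4  10. ]
scene vial [207.5 352.1] 0.5 [397.1  -9.   10. ]
```

View pics/t0.png

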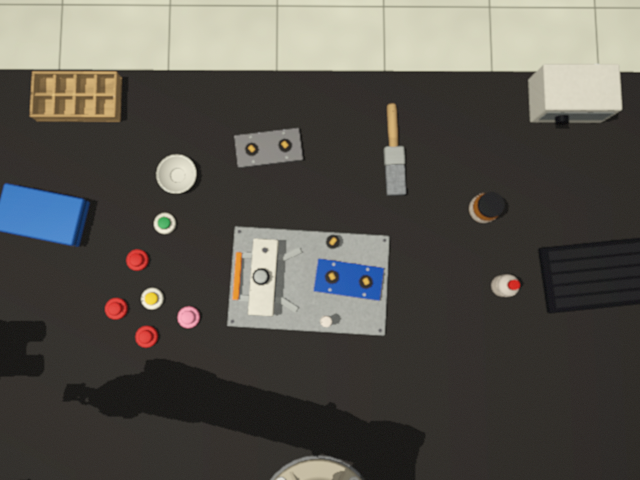

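View pics/s0.png

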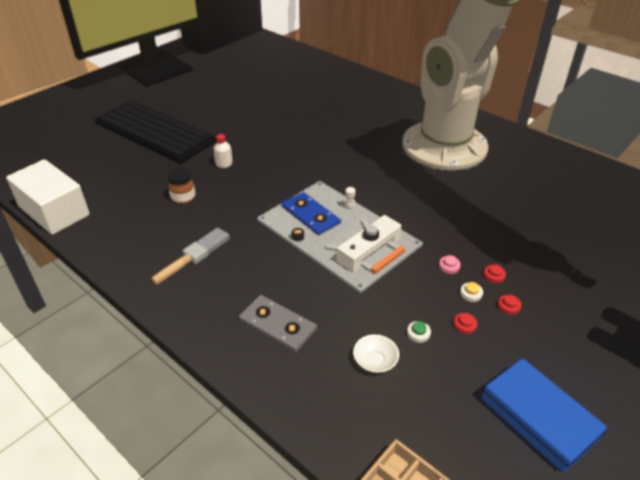

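The only green button shows at top (164,223) / scene (419,330). Yellow is at top (151,298), and the pink and red look-alikes sit around it. The blue carrier with two specimens is at top (349,280). The big blue block at (42,215) is not it, and the grey carrier at (269,147) is the spare. I'll fit the poses and confirm them in an enlarged crop.

```bash
cat > fit.py <<'E'
from h import *
def rect(cam,q,z,n=0):
    m=finder.trace(cam,q)[n]["mask"].astype(np.uint8)
    c=max(cv2.findContours(m,cv2.RETR_EXTERNAL,cv2.CHAIN_APPROX_NONE)[0],key=cv2.contourArea)[:,0,:]
    w=np.array([ray(cam,(p[1],p[0]),z)[:2] for p in c],np.float32)
    (cx,cy),(a,b),t=cv2.minAreaRect(w)
    if b>a:t+=90   # long-axis direction
    d=np.array([np.cos(np.radians(t)),np.sin(np.radians(t))]);d*=np.sign(d[1])
    return np.round([cx,cy,max(a,b),min(a,b),np.degrees(np.arctan2(d[1],d[0]))-90],1)
E
python3 - <<'E'
from fit import *
im=eyes.grab_frame("top");eyes.grab_frame("scene")
cv2.imwrite("pics/c0.png",np.hstack([cv2.resize(im[215:345,220:400],None,fx=2.8,fy=2.8,interpolation=3),cv2.resize(im[200:330,100:200],None,fx=2.8,fy=2.8,interpolation=3)])[:,:,::-1])
for cam in("top","scene"):
    for q,z in(("stage",10),("carrier",22)):
        print(cam,q,rect(cam,q,z))
    for q,z in(("scan_button",25),):
        r=finder.trace(cam,q)
        for x in r[:2]:print(q,x["confidence"],x["centre"],ray(cam,x["centre"],25))
    for q,z in(("mount",18+10),("vial",60)):
        for x in finder.landmark_of(cam,q)[:1]:print(q,x["confidence"],ray(cam,x["centre"],10))
E
```

```text
top stage [485.6  15.9 329.6 209.8  -3.7]
top carrier [ 4.743e+02 -3.965e+02  5.310e+01  4.410e+01 -4.000e-01]
scan_button 0.45 [222.4, 161.9] [607.2 325.9  25. ]
mount 0.56 [566.5 -33.8  10. ]
vial 0.67 [402.8 -12.3  10. ]
scene stage [477.4  18.8 334.4 232.   -3.7]
scene carrier [485.9 -60.3 154.4  83.7 -12. ]
scan_button 0.71 [330.1, 419.7] [614.3 331.2  25. ]
scan_button 0.38 [210.7, 311.1] [485.8 -62.3  25. ]
mount 0.74 [561.9 -39.5  10. ]
vial 0.44 [397.6 -16.4  10. ]
```

View pics/c0.png

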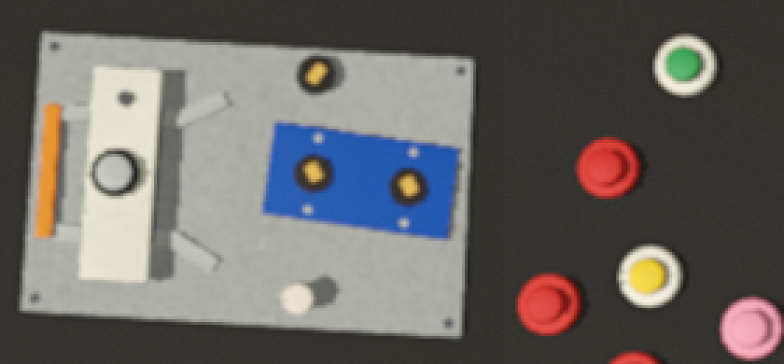

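The crop confirms the green button in its white housing, and the blue carrier with its two specimens on the stage. I'll fit the carrier by colour in the top view and refine the green button in both views.

```bash
cat > car.py <<'E'
from h import *
D=np.radians(-3.7); C=np.array([485.6,15.9])
ey=np.array([-np.sin(D),np.cos(D)]);ex=np.array([np.cos(D),np.sin(D)]);O=C+70*ey
def tost(p):p=np.asarray(p)[:2]-O;return np.round([p@ex,p@ey],1)
def tow(x,y):return np.round(O+x*ex+y*ey,1)
def col(cam,lo,hi,box,z):
    im=eyes.grab_frame(cam);h=cv2.cvtColor(im,cv2.COLOR_RGB2HSV);m=cv2.inRange(h,lo,hi)
    k=np.zeros_like(m);k[box[0]:box[1],box[2]:box[3]]=1;m*=k
    c=max(cv2.findContours(m,cv2.RETR_EXTERNAL,cv2.CHAIN_APPROX_NONE)[0],key=cv2.contourArea)[:,0,:]
    w=np.array([ray(cam,(p[1],p[0]),z)[:2] for p in c],np.float32)
    return w,cv2.minAreaRect(w)
def carrier(cam="top",box=(200,350,220,410)):
    w,((cx,cy),(a,b),t)=col(cam,(105,120,60),(130,255,255),box,22)
    if b>a:t+=90
    t=(t-90+90)%180-90
    return tost((cx,cy)),np.round([max(a,b),min(a,b),t-np.degrees(D)],1)
E
python3 - <<'E'
from car import *
print(O,carrier())
print(carrier("scene",(180,240,270,350)))
for cam,b in(("top",(200,250,140,190)),("scene",(310,350,400,440))):
  for z in(25,30,35):
    w,r=col(cam,(45,80,40),(85,255,255),b,z);print(cam,z,r[0],r[1])
for p in((566.5,-33.8),(402.8,-12.3)):print(tost(p))
print(tow(0,-228),tow(0,-76),tow(0,75))
for cam in("top","scene"):print(cam,[finder.landmark_of(cam,q)[0]["centre"] for q in("scan_button_top",)])
E
```

```text
[490.11726158  85.75409328] (array([   7.8, -152. ]), array([138.5,  67.6,  -4.7]))
(array([   7.6, -150.3]), array([145.8,  71. ,  -4.5]))
top 25 (607.050048828125, 322.5) (23.20001220703125, 23.29998779296875)
top 30 (606.3506469726562, 321.32501220703125) (23.45758819580078, 22.99351692199707)
top 35 (605.701171875, 320.1012268066406) (23.35768699645996, 22.94349479675293)
scene 25 (608.951416015625, 325.72216796875) (29.323162078857422, 23.42089080810547)
scene 30 (612.7724609375, 327.57891845703125) (29.086210250854492, 23.37982177734375)
scene 35 (616.6112060546875, 329.46356201171875) (28.974349975585938, 23.172035217285156)
[  83.9 -114.4]
[ -80.8 -103.5]
[ 475.4 -141.8] [485.2   9.9] [495.  160.6]
top [[219.2, 161.5]]
scene [[327.6, 419.2]]
```

```bash
cat >> car.py <<'E'
from scipy.spatial.transform import Rotation as R
def go(x,y,z,yaw):
    "tool delta to world pose; yaw = world angle (deg) of tool y"
    s=arm.state();A=R.from_rotvec(s["tool_rot"]);a=np.radians(yaw)
    ty=np.array([np.cos(a),np.sin(a),0]);tz=np.array([0,0,-1.])
    B=R.from_matrix(np.column_stack([np.cross(ty,tz),ty,tz]))
    print(np.round(A.inv().apply(np.array([x,y,z])-s["eef_pos"])/1000,4),np.round((A.inv()*B).as_rotvec(),4))
E
python3 -c "
from car import *
go(560,250,150,25)"
```

```text
[-0.4464 -0.2044  0.0813] [-1.000e-04 -0.000e+00  7.987e-01]
```

drive_tool --deltas "-0.446 -0.204 0.081 0 0 0.80 -1;-0.446 -0.204 0.081 0 0 0.80 -1;-0.446 -0.204 0.081 0 0 0.80 -1;-0.446 -0.204 0.081 0 0 0.80 -1;-0.446 -0.204 0.081 0 0 0.80 -1;-0.446 -0.204 0.081 0 0 0.80 -1;-0.446 -0.204 0.081 0 0 0.80 -1;-0.446 -0.204 0.081 0 0 0.80 -1;-0.446 -0.204 0.081 0 0 0.80 -1;-0.446 -0.204 0.081 0 0 0.80 -1" --force 20

```text
t: 2.83
eef_pos: [503.7, 304.0, 163.4]
tool_rot: [1.689, 2.649, 0.001]
wrist_force: [0.9, 0.6, -0.2]
width: 85.5
finger_force: 0.0
```

```bash
python3 -c "
from car import *
print(arm.state()['eef_pos'],arm.state()['t'])
go(479.5,-122.8,120,-8.4)"
```

```text
[503.72468427 304.03662583 163.42427895] 2.8333
[-0.3768 -0.202   0.0432] [ 6.00e-04 -4.00e-04  5.82e-01]
```

drive_tool --deltas "-0.376 -0.202 0.043 0 0 0.58 -1;-0.376 -0.202 0.043 0 0 0.58 -1;-0.376 -0.202 0.043 0 0 0.58 -1;-0.376 -0.202 0.043 0 0 0.58 -1;-0.376 -0.202 0.043 0 0 0.58 -1;-0.376 -0.202 0.043 0 0 0.58 -1;-0.376 -0.202 0.043 0 0 0.58 -1;-0.376 -0.202 0.043 0 0 0.58 -1;-0.376 -0.202 0.043 0 0 0.58 -1;-0.376 -0.202 0.043 0 0 0.58 -1"

```text
t: 3.67
eef_pos: [478.2, -110.2, 121.9]
tool_rot: [2.376, 2.055, 0.002]
wrist_force: [0.6, -0.7, -0.8]
width: 85.6
finger_force: 0.0
```

drive_tool --deltas "0 0 0 0 0 0 -1;0 0 0 0 0 0 -1"

```text
t: 3.83
eef_pos: [477.9, -111.4, 121.8]
tool_rot: [2.382, 2.047, -0.0]
wrist_force: [0.1, 1.2, 0.4]
width: 85.5
finger_force: 0.0
```

```bash
python3 -c "
from car import *
go(479.5,-122.8,60,-8.4)"
```

```text
[-0.011   0.0033  0.0618] [ 0.0002  0.0006 -0.0046]
```

drive_tool --deltas "-0.011 0.003 0.03 0 0 -0.005 -1;-0.011 0.003 0.062 0 0 -0.005 -1;-0.011 0.003 0.062 0 0 -0.005 -1;-0.011 0.003 0.062 0 0 -0.005 -1"

```text
t: 4.17
eef_pos: [478.8, -118.3, 58.8]
tool_rot: [-2.368, -2.06, 0.005]
wrist_force: [0.5, 0.3, -0.8]
width: 85.5
finger_force: 0.0
```

```bash
python3 -c "
from car import *
go(479.5,-122.8,30,-8.4)
a=eyes.grab_frame('top')[215:345,270:450];b=eyes.grab_frame('scene')[140:270,230:410]
cv2.imwrite('pics/c1.png',np.vstack([cv2.resize(i,(720,300*1),interpolation=3) if 0 else cv2.resize(i,None,fx=2.3,fy=2.3,interpolation=3) for i in (a,b)])[:,:,::-1])"
```

```text
[-0.0043  0.0014  0.0288] [-0.004   0.0003  0.008 ]
```

View pics/c1.png

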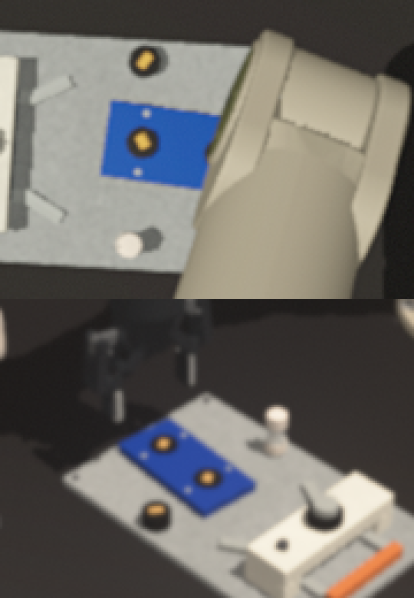

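The picture shows both open fingers above the carrier's rear corners: near fingertip at about scene (281,193), far one at about (313,176). The mount and vial are clear of them. Next I'll check the tip height against projection.

```bash
python3 -c "
from car import *
s=arm.state();p=s['eef_pos'];ty=R.from_rotvec(s['tool_rot']).apply([0,1,0]);print(p,ty)
for k in(-48,48):
  for dz in(0,13): print(k,dz,proj('scene',p+k*ty+[0,0,dz]))
go(479.5,-122.8,18,-8.4)"
```

```text
[ 480.91829388 -118.93310776   61.05049535] [ 0.99041731 -0.13810147  0.00123511]
-48 0 [180.1 310.2]
-48 13 [175.7 310.2]
48 0 [195.9 278.6]
48 13 [191.4 278.4]
[-0.004  -0.0009  0.043 ] [ 0.0012 -0.0002  0.0081]
```

drive_tool --deltas "-0.004 -0.001 0.02 0 0 0.008 -1;-0.004 -0.001 0.035 0 0 0.008 -1;-0.004 -0.001 0.043 0 0 0.008 -1;-0.004 -0.001 0.043 0 0 0.008 -1"

```text
t: 4.6
eef_pos: [478.4, -122.8, 16.6]
tool_rot: [-2.378, -2.052, 0.0]
wrist_force: [-0.7, -0.2, -0.1]
width: 85.5
finger_force: 0.0
```

```bash
python3 -c "
from car import *
print(arm.state()['eef_pos'])
go(479.5,-122.8,5,-8.4)"
```

```text
[ 478.38880105 -122.81621704   16.61138928]
[0.0002 0.0011 0.0116] [-0.0006 -0.0003 -0.0004]
```

drive_tool --deltas "0 0.001 0.004 0 0 0 -1;0 0.001 0.008 0 0 0 -1;0 0.001 0.0115 0 0 0 -1;0 0.001 0.0115 0 0 0 -1"

```text
t: 4.93
eef_pos: [479.4, -123.5, 5.0]
tool_rot: [-2.379, -2.051, 0.0]
wrist_force: [0.4, -0.4, -0.6]
width: 85.4
finger_force: 0.0
```

drive_tool --deltas "0 0 0 0 0 0 -0.75;0 0 0 0 0 0 -0.65;0 0 0 0 0 0 -0.6;0 0 0 0 0 0 -0.55;0 0 0 0 0 0 -0.5;0 0 0 0 0 0 -0.5" --force 20

```text
t: 5.43
eef_pos: [479.3, -123.8, 5.5]
tool_rot: [-2.379, -2.051, -0.0]
wrist_force: [-2.7, 1.0, 5.3]
width: 69.9
finger_force: 22.3
```

```bash
python3 -c "
from car import *
print(tow(0,-158))
go(*tow(0,-158),5,-3.7)"
```

```text
[479.9 -71.9]
[ 0.0514 -0.0071  0.0005] [-0.     -0.0001 -0.0834]
```

drive_tool --deltas "0.005 -0.0007 0 0 0 -0.008 -0.5;0.010 -0.0014 0 0 0 -0.017 -0.5;0.0155 -0.0021 0 0 0 -0.025 -0.5;0.0205 -0.0028 0 0 0 -0.033 -0.5;0.0255 -0.0035 0 0 0 -0.042 -0.5;0.031 -0.0043 0 0 0 -0.05 -0.5;0.036 -0.005 0 0 0 -0.058 -0.5;0.041 -0.0057 0 0 0 -0.067 -0.5;0.046 -0.0064 0 0 0 -0.075 -0.5;0.0514 -0.0071 0 0 0 -0.083 -0.5"

```text
t: 6.27
eef_pos: [480.4, -71.6, 5.5]
tool_rot: [2.291, 2.148, 0.001]
wrist_force: [0.2, -3.5, 4.8]
width: 69.3
finger_force: 23.3
```

drive_tool --deltas "0 0 0 0 0 0 -0.5;0 0 0 0 0 0 -0.5"

```text
t: 6.43
eef_pos: [480.5, -70.4, 5.5]
tool_rot: [2.29, 2.151, 0.002]
wrist_force: [-0.1, -0.5, 5.7]
width: 69.3
finger_force: 23.5
```

```bash
python3 -c "
from car import *
s=arm.state();print(s['t'],tost(s['eef_pos']))
print(carrier('scene',(180,270,270,380)))
im=save('top','x.png')
cv2.imwrite('pics/c2.png',np.vstack([cv2.resize(im[220:335,225:405],None,fx=2.5,fy=2.5,interpolation=3),cv2.resize(eyes.grab_frame('scene')[150:270,250:430],None,fx=2.5,fy=2.5,interpolation=3)])[:,:,::-1])
w,r=col('top',(105,120,60),(130,255,255),(200,350,220,410),22)
st=np.array([tost(p) for p in w]);
f=st[st[:,1]>st[:,1].max()-50]
f=f[(f[:,1]<f[:,1].max()-8)]
for s in(1,-1):
  e=f[f[:,0]*s>20]; print(np.polyfit(e[:,1],e[:,0],1),len(e))
print(st.max(0))
go(*tow(0,-118),5,-3.7)"
```

```text
6.4333 [   0.5 -156.4]
(array([  1.8, -96.1]), array([142.8,  75.4,  -0.5]))
[-0.06492411 29.62965897] 20
[ -0.06206201 -35.11466675] 20
[ 35.8 -29.1]
[ 0.0385 -0.0004  0.0006] [ 0.0008 -0.001   0.0016]
```

View pics/c2.png

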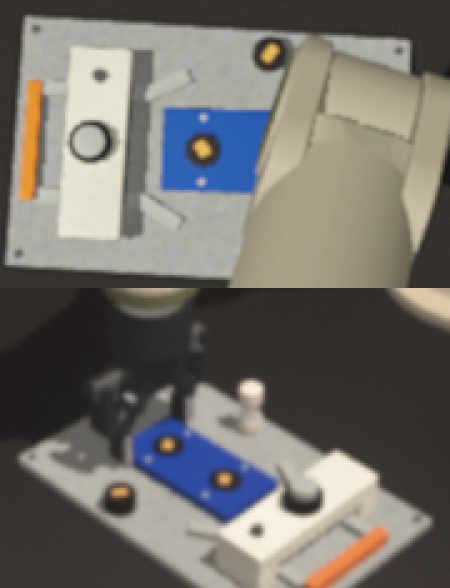

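The carrier is held flush at its rear, and its front is entering the flare at top (290,265..295). In pixels its angle to the stage looks uncertain, so I'll measure it subpixel by blueness.

```bash
cat > sub.py <<'E'
from car import *
def edges(im,c0,c1,hi=246,lo=310):
    "subpixel top/bottom/front edges of the carrier from blueness, in stage mm"
    f=im.astype(float);b=np.clip((f[:,:,2]-f[:,:,0]),0,None)
    T=[];B=[]
    for c in range(c0,c1):
        v=b[hi:lo,c]; k=v>60; i=np.where(k)[0]; 
        n=np.median(v[k]); mid=(i[0]+i[-1])//2
        t0=mid; up=np.clip(v[:mid]/np.median(v[i[0]+2:i[0]+6]),0,1); dn=np.clip(v[mid:]/np.median(v[i[-1]-5:i[-1]-1]),0,1)
        # distance from mid row edge: fill specimen holes
        up[i[0]+2:]=1; dn[:i[-1]-1-mid]=1
        T.append((hi+mid-up.sum()-.5,c));B.append((hi+mid+dn.sum()-.5,c))
    S=[np.array([tost(ray("top",p,22)) for p in E]) for E in(T,B)]
    return [np.round(np.polyfit(s[:,1]+60,s[:,0],1),3) for s in S]
E
python3 -c "
from sub import *
im=cv2.imread('pics/x.png')[:,:,::-1]; print('now',edges(im,294,326))
im=cv2.imread('pics/t0.png')[:,:,::-1]; print('start',edges(im,324,375,250,312))"
```

```text
now [array([-2.700e-02,  3.531e+01]), array([ -0.037, -33.375])]
start [array([ 0.081, 49.697]), array([  0.078, -19.534])]
```

drive_tool --deltas "0.003 -0.0005 0 0 0 0.004 -0.5;0.006 -0.001 0 0 0 0.008 -0.5;0.010 -0.0015 0 0 0 0.012 -0.5;0.014 -0.002 0 0 0 0.016 -0.5;0.018 -0.0025 0 0 0 0.02 -0.5;0.021 -0.0025 0 0 0 0.02 -0.5;0.024 -0.0025 0 0 0 0.02 -0.5;0.024 -0.0025 0 0 0 0.02 -0.5"

```text
t: 7.3
eef_pos: [479.4, -47.0, 5.5]
tool_rot: [2.312, 2.126, 0.001]
wrist_force: [-0.3, -1.8, 6.5]
width: 69.5
finger_force: 23.3
```

```bash
python3 -c "
from sub import *
im=save('top','y.png');print(edges(im,282,312))
s=arm.state();print(s['t'],tost(s['eef_pos']),s['wrist_force'])"
```

```text
[array([-6.000e-03,  3.503e+01]), array([-1.7000e-02, -3.3598e+01])]
7.35 [  -2.1 -133.1] [-0.40017547 -1.71377864  7.3316784 ]
```

drive_tool --deltas "0.003 0 0 0 0 0.002 -0.5;0.007 0 0 0 0 0.004 -0.5;0.011 0 0 0 0 0.006 -0.5;0.015 0 0 0 0 0.008 -0.5;0.018 0 0 0 0 0.008 -0.5;0.020 0 0 0 0 0.008 -0.5;0.020 0 0 0 0 0.008 -0.5"

```text
t: 7.93
eef_pos: [481.1, -27.2, 5.5]
tool_rot: [2.321, 2.116, 0.001]
wrist_force: [-0.1, -2.0, 6.2]
width: 69.1
finger_force: 23.4
```

```bash
python3 -c "
from sub import *
im=save('top','z.png');print(edges(im,278,300))
s=arm.state();print(s['t'],tost(s['eef_pos']),s['wrist_force'])"
```

```text
[array([2.1000e-02, 3.5368e+01]), array([ -0.032, -31.991])]
7.9833 [  -1.8 -113.3] [-0.18143201 -2.31037723  7.44527584]
```

drive_tool --deltas "0 0 0 0 0 0 -0.8;0 0 0 0 0 0 -1;0 0 0 0 0 0 -1;0 0 -0.02 0 0 0 -1;0 0 -0.045 0 0 0 -1;-0.02 0 -0.045 0 0 0 -1;-0.04 0 -0.045 0 0 0.0 0;-0.045 0 -0.045 0 0 -0.0 0;-0.045 0 -0.045 0 0 0 0;-0.045 0 -0.045 0 0 0 0"

```text
t: 8.82
eef_pos: [476.2, -71.9, 49.8]
tool_rot: [-2.322, -2.115, 0.001]
wrist_force: [1.0, 0.2, -0.2]
width: 42.7
finger_force: 0.0
```

```bash
python3 -c "
from sub import *
im=save('top','w.png');print(edges(im,278,300))
s=arm.state();print(s['t'],tost(s['eef_pos']),s['wrist_force'],s['width'])
go(*tow(0,-158),11.5,-3.7)
cv2.imwrite('pics/c3.png',cv2.resize(eyes.grab_frame('scene')[150:290,260:440],None,fx=3,fy=3,interpolation=3)[:,:,::-1])"
```

```text
[array([2.2000e-02, 3.5292e+01]), array([ -0.032, -31.973])]
8.8667 [  -3.7 -157.8] [-0.17721933  0.1402707  -0.0646446 ] 42.538063597474874
[-0.0001  0.0037  0.0382] [-0.001  -0.0004 -0.0277]
```

View pics/c3.png

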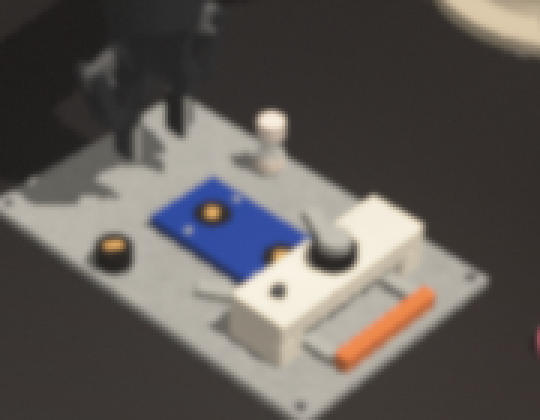

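The carrier lies flat under the bridge (front specimen at about scene (353,235)) and the fingers hover behind its rear edge. Now I'll go down and push.

drive_tool --deltas "0 0.0035 0.015 0 0 -0.015 0;0 0.0035 0.03 0 0 -0.028 0;0 0.0035 0.038 0 0 -0.028 0;0 0.0035 0.038 0 0 -0.028 0"

```text
t: 9.25
eef_pos: [478.5, -71.9, 10.3]
tool_rot: [-2.29, -2.147, 0.004]
wrist_force: [-0.4, 0.5, -0.2]
width: 42.6
finger_force: 0.0
```

drive_tool --deltas "0.006 0 0 0 0 0 0;0.012 0 0 0 0 0 0;0.018 0 0 0 0 0 0;0.022 0 0 0 0 0 0;0.026 0 0 0 0 0 0;0.030 0 0 0 0 0 0;0.034 0 0 0 0 0 0;0.038 0 0 0 0 0 0;0.042 0 0 0 0 0 0;0.046 0 0 0 0 0 0"

```text
t: 10.08
eef_pos: [482.9, -26.7, 12.2]
tool_rot: [2.293, 2.148, -0.0]
wrist_force: [-0.1, -1.8, 1.3]
width: 42.6
finger_force: 1.0
```

```bash
python3 -c "
from sub import *
s=arm.state();print(s['t'],tost(s['eef_pos']),s['wrist_force'],s['width'])
cv2.imwrite('pics/c4.png',np.vstack([cv2.resize(eyes.grab_frame('scene')[160:290,270:450],None,fx=2.5,fy=2.5,interpolation=3),cv2.resize(eyes.grab_frame('top')[225:335,220:400],None,fx=2.5,fy=2.5,interpolation=3)])[:,:,::-1])
go(*tow(0,-80),11.5,-3.7)"
```

```text
10.0833 [ 1.000e-01 -1.127e+02] [-0.14309603 -1.83582112  1.31248562] 42.643923428016244
[ 0.0319 -0.      0.0005] [-0.0002 -0.0004  0.0007]
```

View pics/c4.png

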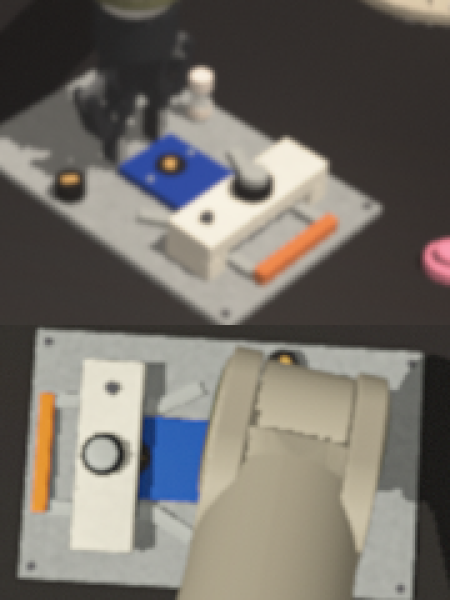

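The carrier slides flat between the rails with about 2 N of drag. I'll continue more slowly.

drive_tool --deltas "0.004 0 0 0 0 0 0;0.008 0 0 0 0 0 0;0.012 0 0 0 0 0 0;0.016 0 0 0 0 0 0;0.019 0 0 0 0 0 0;0.022 0 0 0 0 0 0;0.024 0 0 0 0 0 0;0.026 0 0 0 0 0 0;0.028 0 0 0 0 0 0;0.029 0 0 0 0 0 0"

```text
t: 11.02
eef_pos: [484.8, 2.3, 12.1]
tool_rot: [-2.292, -2.148, 0.0]
wrist_force: [0.4, -1.0, -0.5]
width: 42.9
finger_force: 0.5
```

drive_tool --deltas "0.001 0 0 0 0 0 0;0.002 0 0 0 0 0 0;0.003 0 0 0 0 0 0;0.004 0 0 0 0 0 0;0.005 0 0 0 0 0 0;0.005 0 0 0 0 0 0"

```text
t: 11.52
eef_pos: [485.2, 7.2, 12.1]
tool_rot: [-2.292, -2.148, -0.0]
wrist_force: [-0.1, 0.3, 0.8]
width: 42.6
finger_force: 0.0
```

drive_tool --deltas "0.0005 0 0 0 0 0 0;0.001 0 0 0 0 0 0;0.0015 0 0 0 0 0 0;0.002 0 0 0 0 0 0;0.0025 0 0 0 0 0 0"

```text
t: 11.93
eef_pos: [485.3, 9.4, 12.1]
tool_rot: [2.292, 2.148, -0.0]
wrist_force: [-0.2, -1.3, -1.1]
width: 42.7
finger_force: 0.6
```

drive_tool --deltas "0.0005 0 0 0 0 0 0;0.001 0 0 0 0 0 0;0.0015 0 0 0 0 0 0;0.002 0 0 0 0 0 0"

```text
t: 12.27
eef_pos: [485.4, 10.7, 12.1]
tool_rot: [2.293, 2.147, -0.001]
wrist_force: [-0.5, -5.7, 0.7]
width: 42.6
finger_force: 2.9
```

drive_tool --deltas "0.0005 0 0 0 0 0 0;0.001 0 0 0 0 0 0;0.001 0 0 0 0 0 0;0.001 0 0 0 0 0 0"

```text
t: 12.6
eef_pos: [485.5, 10.7, 12.2]
tool_rot: [2.293, 2.146, -0.002]
wrist_force: [-0.9, -6.4, 0.9]
width: 42.9
finger_force: 3.7
```

```bash
python3 -c "
from sub import *
s=arm.state();print(s['t'],tost(s['eef_pos']),s['wrist_force'],s['wrist_torque'])"
```

```text
12.6 [  0.2 -75.2] [-0.89891148 -6.38224236  0.89125035] [-1.609292    0.0939678   0.06403724]
```

drive_tool --deltas "0.001 0 0 0 0 0 0;0.002 0 0 0 0 0 0;0.002 0 0 0 0 0 0;0.002 0 0 0 0 0 0"

```text
t: 12.93
eef_pos: [485.5, 10.8, 12.1]
tool_rot: [2.294, 2.143, -0.004]
wrist_force: [-1.0, -13.4, 1.8]
width: 42.7
finger_force: 6.5
```

```bash
python3 -c "
from sub import *
s=arm.state();print(s['t'],tost(s['eef_pos']),s['wrist_force'],s['wrist_torque'])"
```

```text
12.9333 [  0.2 -75.1] [ -1.00278391 -13.36028508   1.84871558] [-2.81053029  0.11994004  0.19677022]
```

Firm stop at stage y of about -75, matching the expected home position. I'll back off straight, lift, and check.

drive_tool --deltas "-0.008 0 0 0 0 0 0;-0.02 0 0 0 0 0 0;-0.03 0 -0.0 0 0 0 0;-0.03 0 -0.03 0 0 0 0;-0.03 0 -0.07 0 0 0 0;-0.03 0 -0.11 0 0 0 1;-0.03 0 -0.14 0 0 0 1;-0.03 0 -0.14 0 0 0 1"

```text
t: 13.6
eef_pos: [487.3, -15.7, 158.5]
tool_rot: [2.289, 2.144, 0.014]
wrist_force: [0.7, -0.6, -0.1]
width: 7.0
finger_force: 0.0
```

```bash
python3 -c "
from sub import *
s=arm.state();print(s['t'],s['eef_pos'])
go(600,200,130,25)"
```

```text
13.6 [487.26688362 -15.68072168 158.45365406]
[0.2225 0.0981 0.0301] [ 0.0102 -0.0008 -0.5018]
```

drive_tool --deltas "0.222 0.098 0.02 0.01 0 -0.5 1;0.222 0.098 0.02 0.01 0 -0.5 1;0.222 0.098 0.02 0.01 0 -0.5 1;0.222 0.098 0.02 0.01 0 -0.5 1;0.222 0.098 0.02 0.01 0 -0.5 1;0.222 0.098 0.02 0.01 0 -0.5 1;0.222 0.098 0.02 0.01 0 -0.5 1;0.222 0.098 0.02 0.01 0 -0.5 1;0.222 0.098 0.02 0.01 0 -0.5 1"

```text
t: 14.35
eef_pos: [595.7, 198.9, 131.6]
tool_rot: [-1.686, -2.642, 0.013]
wrist_force: [0.6, -0.7, 0.7]
width: 0.1
finger_force: 0.0
```

```bash
python3 -c "
from sub import *
s=arm.state();print(s['t'],s['eef_pos'],s['width'])
a=eyes.grab_frame('scene')[170:290,300:450];b=eyes.grab_frame('top')[225:335,220:370]
cv2.imwrite('pics/c5.png',np.vstack([cv2.resize(a,None,fx=2.6,fy=2.6,interpolation=3),cv2.resize(b,None,fx=2.6,fy=2.6,interpolation=3)])[:,:,::-1])
go(608,324,60,25)"
```

```text
14.35 [595.73144591 198.94928799 131.56667499] 0.13241435410977648
[0.1093 0.0646 0.072 ] [-0.0097 -0.0021 -0.0036]
```

View pics/c5.png

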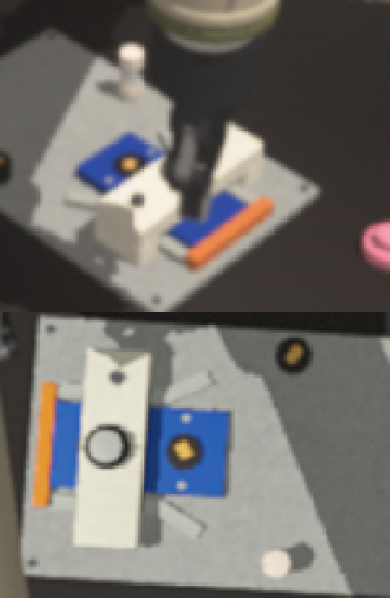

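The carrier's front edge sits flush on the orange stop in both views, and the mount and vial are untouched. Next is the green button.

drive_tool --deltas "0.04 0.024 0.01 -0.01 0 0 1;0.08 0.047 0.03 -0.01 0 0 1;0.1095 0.0645 0.06 -0.01 0 0 1;0.1095 0.0645 0.072 -0.01 0 0 1;0.1095 0.0645 0.072 -0.01 0 0 1;0.1095 0.0645 0.072 -0.01 0 0 1"

```text
t: 14.95
eef_pos: [606.4, 325.3, 58.4]
tool_rot: [-1.688, -2.646, 0.002]
wrist_force: [-0.1, -1.2, 0.9]
width: -0.1
finger_force: 0.0
```

```bash
python3 -c "
from sub import *
s=arm.state();print(s['t'],s['eef_pos'],s['width'])
a=eyes.grab_frame('scene')[270:390,340:500];b=eyes.grab_frame('top')[180:290,110:270]
cv2.imwrite('pics/c6.png',np.vstack([cv2.resize(a,None,fx=2.6,fy=2.6,interpolation=3),cv2.resize(b,None,fx=2.6,fy=2.6,interpolation=3)])[:,:,::-1])
print(proj('scene',s['eef_pos']))
go(607.8,323.8,33,25)"
```

```text
14.95 [606.42592806 325.339954    58.42449379] -0.08012819104983182
[314.6 421.6]
[ 0.0007 -0.001   0.0284] [ 0.0021 -0.0012 -0.0043]
```

View pics/c6.png

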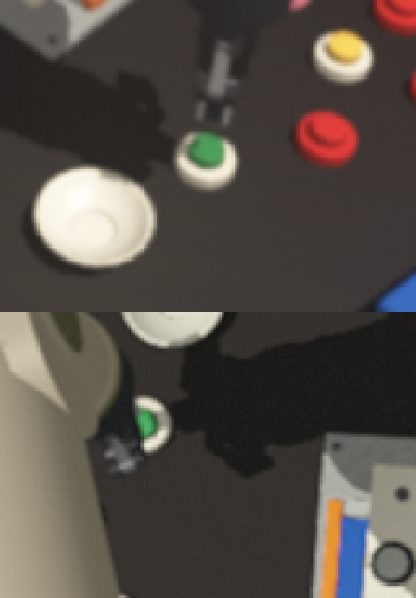

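The closed tip at scene (422,317) is right above the green cap (420,328), and the dish and other buttons are clear. Descending gently.

drive_tool --deltas "0.0005 -0.001 0.01 0 0 0 1;0.0005 -0.001 0.02 0 0 0 1;0.0005 -0.001 0.026 0 0 0 1;0.0005 -0.001 0.029 0 0 0 1;0.0005 -0.001 0.029 0 0 0 1"

```text
t: 15.47
eef_pos: [605.7, 325.5, 29.5]
tool_rot: [-1.689, -2.646, 0.0]
wrist_force: [-0.4, -0.2, -0.6]
width: 0.5
finger_force: 0.0
```

drive_tool --deltas "0 0 0.001 0 0 0 1;0 0 0.002 0 0 0 1;0 0 0.003 0 0 0 1;0 0 0.004 0 0 0 1;0 0 0.005 0 0 0 1"

```text
t: 15.88
eef_pos: [606.5, 326.2, 25.9]
tool_rot: [-1.689, -2.647, -0.003]
wrist_force: [-0.5, 0.1, 0.4]
width: -0.0
finger_force: 0.0
```

drive_tool --deltas "-0.0005 -0.0015 0.001 0 0 0 1;-0.0005 -0.0015 0.002 0 0 0 1;-0.0005 -0.0015 0.003 0 0 0 1;-0.0005 -0.0015 0.004 0 0 0 1"

```text
t: 16.22
eef_pos: [605.2, 325.0, 21.7]
tool_rot: [-1.689, -2.647, -0.002]
wrist_force: [-0.6, -0.3, 1.3]
width: 0.0
finger_force: 0.8
```

drive_tool --deltas "0 0 0.001 0 0 0 1;0 0 0.002 0 0 0 1;0 0 0.003 0 0 0 1"

```text
t: 16.47
eef_pos: [605.2, 325.0, 18.9]
tool_rot: [-1.689, -2.647, -0.002]
wrist_force: [-1.1, -0.8, 2.8]
width: -0.2
finger_force: 1.6
```

drive_tool --deltas "0 0 0.001 0 0 0 1;0 0 0.002 0 0 0 1;0 0 0.003 0 0 0 1"

```text
t: 16.72
eef_pos: [605.3, 325.0, 16.1]
tool_rot: [-1.689, -2.647, -0.003]
wrist_force: [-5.5, -2.6, 14.4]
width: -0.4
finger_force: 7.4
```

drive_tool --deltas "0 0 0.001 0 0 0 1;0 0 0.002 0 0 0 1;0 0 0.002 0 0 0 1"

```text
t: 16.97
eef_pos: [605.4, 325.1, 16.0]
tool_rot: [-1.689, -2.647, -0.004]
wrist_force: [-8.9, -3.9, 18.5]
width: 0.4
finger_force: 9.3
```

drive_tool --deltas "0 0 -0.003 0 0 0 1;0 0 -0.004 0 0 0 1"

```text
t: 17.13
eef_pos: [605.6, 325.2, 18.6]
tool_rot: [-1.689, -2.647, -0.004]
wrist_force: [-1.3, -1.2, 3.3]
width: -0.3
finger_force: 1.7
```

drive_tool --deltas "0 0 -0.002 0 0 0 1;0 0 -0.002 0 0 0 1"

```text
t: 17.3
eef_pos: [605.6, 325.2, 20.2]
tool_rot: [-1.689, -2.647, -0.004]
wrist_force: [-0.9, -0.1, 3.0]
width: 0.2
finger_force: 1.3
```

drive_tool --deltas "0 0 -0.002 0 0 0 1;0 0 -0.002 0 0 0 1"

```text
t: 17.47
eef_pos: [605.5, 325.2, 21.9]
tool_rot: [-1.689, -2.647, -0.003]
wrist_force: [1.2, -0.0, 1.3]
width: 0.3
finger_force: 0.8
```

drive_tool --deltas "0 0 -0.002 0 0 0 1;0 0 -0.002 0 0 0 1"

```text
t: 17.63
eef_pos: [605.1, 325.1, 23.6]
tool_rot: [-1.688, -2.647, -0.002]
wrist_force: [0.5, 0.1, 0.0]
width: -0.3
finger_force: 0.0
```

Spring force rose along about 6 mm of travel (contact at z≈22, hard stop at 16, about 5 N spring), so the button went fully down and sprang back. I'll lift clear and take a last look.

drive_tool --deltas "0 0 -0.03 0 0 0 1;0 0 -0.07 0 0 0 1;0 0 -0.11 0 0 0 1;0 0 -0.13 0 0 0 1;0 0 -0.13 0 0 0 1;0 0 -0.13 0 0 0 1"

```text
t: 18.13
eef_pos: [606.0, 325.0, 155.4]
tool_rot: [-1.689, -2.648, -0.007]
wrist_force: [-0.2, -0.2, -1.4]
width: -0.3
finger_force: 0.0
```

```bash
python3 -c "
from sub import *
s=arm.state();print(s['t'],s['eef_pos'])
im=save('scene','s9.png')"
```

```text
18.1333 [606.02459088 325.04293967 155.41846455]
```

View pics/s9.png

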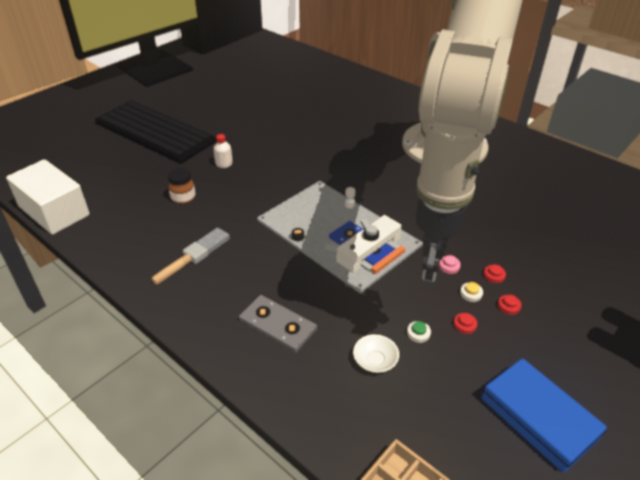

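The carrier rests against the stop at scene (383,257), the green button is up at (419,330), and everything else is where it was. Handing in.

```bash
python3 -c "
from station import arm
print(arm.close_job())"
```

```text
the job is handed in; nothing more can be done
None
```

The job is handed in at about 18 s: the carrier rests squarely against the orange stop, and the green button was pressed fully down (about 6 mm, to a hard stop) and let go; for the first 95 mm or so I slid the carrier in a light grip to straighten it, then pushed it home from behind.

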